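Shut the tagged air valve in the covered bench air box

TASK

Shut off the tagged compressed-air line at the bench's air box. Push the loose sheet cover by its finger lip along its rails, all the way over the closed half of the box until it reaches the end stop, and then push the lever of the valve that bears the round tag clockwise (seen from above) until it is fully shut, square across its pipe. Never lift the cover off its rails; leave it open, leave the other valve's lever as it is, and do not disturb the things standing around the box.

Things in the scene. Friction and masses are not known exactly. Their poses are not given: they have to be found in the camera images.
- air_box: Grey steel air box fixed to the bench, 168 (x) x 500 (y) mm, 108 mm high to its two rails, which run along y. Origin: centre of its underside, at bench height. Its x points away from the robot, y to the robot's left, turned up to 0.3 rad. The -y half is the open valve chamber, the +y half a closed deck. Couplings, gauge and knob stick out of the front (-x) by 36 mm, below 80 mm height.
- chamber (a point): Centre of the valve chamber's mouth, at rail height (108 mm), at box y = -129 mm; axes as the box's. The mouth measures 136 (x) x 234 (y) mm between vertical edges. Inside sit two like ball valves, pivots at box x = 25 mm and box y = -184 and -92 mm; which one is tagged varies. Their brass bodies and the copper pipes below the levers reach up to 53 mm above the bench.
- cover: The sliding cover: a loose flat aluminium sheet, 178 (x) x 244 (y) x 4 mm, 0.4 kg give or take 30 %. Origin: centre of its underside, lying on the rails 108 mm above the bench; axes as the box's. Folded skirts outside the rails (14 mm down, 2 mm play) keep it straight. It slides along box y with a push of about 2 to 6 N. The box's end walls, 10 mm above the rails, are its stops.
- cover_lip (a point): Finger lip: an upright plate across the middle of the cover, 90 mm long (x), 4 mm thick (y), 28 mm high above the cover's top. This point is its centre, 14 mm above the cover's top, 126 mm above the bench. An 18 mm wide foot lies at its +y side; its -y side is clear. It starts at box y = -123 to -100 mm (chamber covered); at the end stop it is at +124 mm (chamber clear).
- tagged_lever (a joint): Angle (rad) of the lever to be shut, the one with a round aluminium tag plate (36 mm across) under its pivot nut. 0 = open (pointing to the box's -x, along its pipe), pi/2 = shut (pointing to the box's +y, across the pipe), with hard stops. Grows clockwise from above. Starts at 0 to 0.4 and stays where left; turning takes 0.3 N m, some 7 N at 45 mm from the pivot.
- tagged_stem (a point): Pivot axis of the tagged lever, at the lever's mid-height, 81 mm above the bench (27 mm below the rails). A 16 mm thick neck joins valve body and lever at the pivot.
- tagged_tip (a point): Point on the tagged lever, 60 mm out from the pivot axis, at its mid-height, 81 mm above the bench. The lever is a straight bar that ends 68 mm from the pivot, with a black sleeve from 18 to 68 mm out, 14 mm wide and 10 mm high.
- plain_lever (a joint): Angle of the other valve's lever, which has only a nut on its pivot and is otherwise alike; same meaning of the values. It starts open, at 0 to 0.1, and is to stay there.
- plain_tip (a point): Point on the plain lever, 60 mm out from its pivot axis, at mid-height of the lever.
- jar_mid (a point): Middle of a glass paint jar, 60 mm across and 75 mm high, standing behind the box's closed half. Not to be disturbed.
- glue_mid (a point): Middle of a white glue bottle, 52 mm across and 140 mm high, standing behind the box's valve chamber. Not to be disturbed.
- tree_mid (a point): Middle of a model tree on a round foot, 48 mm across and 110 mm high, standing beyond the box's -y end. Not to be disturbed.

How it is judged:
By the outcome, as a careful person would: the job done as asked, in the order asked, and still so for the second after the job is handed in, with the robot touching nothing.
It also fails if it takes over 51 s, if anything falls off the work surface, if the arm or the gripper's body presses on something with over 40 N, if the wrist force passes 120 N, or if a joint passes its speed limit or range.

ROBOT

A 6-joint arm with a two-finger parallel gripper is mounted at the origin on the work surface. World frame = base frame: x ahead of the robot, y to its left, z up, the work surface at z = 0. Lengths are in m, angles in rad, forces in N, time in s.
With the tool pointing down it reaches from about 0.425 to 0.95 m from the base axis. Payload 3.5 kg.
Tool frame: the origin (TCP) lies on the centre line of the jaws, within the pads' length; the fingertips stand 8 mm ahead of it and the grasp point (between the pads) lies 11 mm behind it; z points along the fingers, y is the line along which they close (so a half turn about z gives the same grasp; the last joint's range is limited). The gripper opens to 85 mm and grips with 20 to 120 N. Pads are 22 mm wide; open, the fingers measure 114 mm over their backs; the gripper's body (76 mm by 85 mm) begins 54 mm behind the grasp point. The pads swing forward as they close: fully open they stand 13 mm farther back than shut.
Start: joints at [-1.47, 0.286, 1.577, -0, 1.279, -0.15], TCP at [0.168, -0.654, 0.239] pointing down, gripper open.
Joint ranges: [-2.77, 2.77], [-0.9, 2.22], [0.21, 2.48], [-1.53, 4.67], [0.24, 2.81], [-2.84, 2.84]. Speed limits (rad/s): [2.79, 2.79, 3.14, 3.14, 3.14, 3.14].

INTERFACE

Orientations are given as a unit quaternion [x, y, z, w].
In Python, from plant import ctrl gives the robot as it stands. The module is installed in compiled form; this text tells all that it offers.
- The arm moves only by the tool send_rows, never from a script. Its argument "steps" is a list of rows, each a list of 5 numbers: the shift along the tool's x, y, z in m, then the turn about the tool's z in degrees, then the opening, from -1 (shut) to 1 (fully open). A call has 1 to 12 rows; each row is the pose to reach, as a shift and turn from the pose commanded when the call began, along the tool's axes at that moment; what a row does not reach only later rows make up. A row lasts 1/10 s, in which the tool goes at most 50 mm and 8.59 degrees, less where a joint would pass 70% of its speed; a pose out of reach is approached as far as the arm can. A call with a gripper value outside its range is refused whole. The fingers move at their own pace and stop on an object; "squeeze" is the grip in N (left out, the last holds). Time passes only in rows, so rows that repeat a pose let the fingers close. It gives the time, the measured TCP pose, the force, the opening and the grip force at its end, in the units of the state.
- ctrl.get_state(): the state, without advancing time (a new reading comes with each control period).
- ctrl.read_camera(name): name is "side" or "top" or "wrist"; returns the picture (400x640x3 uint8, red, green, blue); there is no depth.
- ctrl.calibration(name): a dict with "intrinsics" (3x3 intrinsics, pixels), "extrinsics" (4x4, takes a point from world to camera coordinates); the wrist camera has in their place "tool_from_camera" (4x4, takes a point from camera to tool coordinates, whose origin is the TCP and whose axes are the flange's). Camera axes: x right, y up, looking along -z (the intrinsics and any distortion apply to the point x, -y, -z); pixel columns grow to the right and rows downward; lengths in m; the calibration is good to about 2 mm. A picture is of the moment at which its call begins: read the wrist's pose just before it. calibration takes no time and is no camera call.
- ctrl.sign_off(): hands the job in; it is judged then, once.
The state is a dict: "time": time; "qpos": joint angles; "dq": joint speeds; "joint_efforts": joint torques, N m; "eef_pos": TCP position; "tcp_rot": TCP orientation; "contact_force": force on the tool from outside, world axes, zero at the start; "wrist_torque": the same for the moment, N m; "opening": opening from 0.0 (shut) to 1.0 (fully open); "finger_force": force on a finger pad.
Only numpy, scipy, OpenCV 4.12 (cv2) and the standard library are available. Lean on these libraries where they do the work, as an engineer would, in place of code of your own. Each camera call takes 0.05 s, during which the arm holds its last target. There are 200 camera calls.

## Working session

There is one attempt and no reset: what is moved stays moved. The work goes in short steps, Python scripts to look and compute and a tool call to move; the robot and the scene stay as the last step left them, time stands still between calls to the robot, and variables do not carry over. Pictures are saved under pics/ and viewed, at most 10 in all, crops included, and the job is handed in when it is done.

Besides the shell and the picture viewer there is one more tool, called after "Request:" in YAML: its name, and indented under it one key for each argument. send_rows: Moves the arm, as the interface text tells. Its arguments: {"type":"object","properties":{"steps":{"type":"array","items":{"type":"array","items":{"type":"number"}}},"squeeze":{"type":"number"}},"required":["steps"]}

```bash
mkdir -p pics
cat > h.py <<'E'
import numpy as np, cv2
from plant import ctrl
from scipy.spatial.transform import Rotation as R
def snap(n,f):
    s=ctrl.get_state(); im=ctrl.read_camera(n); cv2.imwrite('pics/'+f,im[:,:,::-1]); return s,im
def cam(n,s=None):
    c=ctrl.calibration(n); K=np.array(c['intrinsics'])
    if n=='wrist':
        T=np.eye(4);T[:3,:3]=R.from_quat(s['tcp_rot']).as_matrix();T[:3,3]=s['eef_pos']
        E=np.linalg.inv(T@np.array(c['tool_from_camera']))
    else: E=np.array(c['extrinsics'])
    return K,E,c
def px2w(n,uv,z,s=None):
    K,E,c=cam(n,s); C=np.linalg.inv(E)
    p=np.linalg.inv(K)@[uv[0],uv[1],1]; d=C[:3,:3]@[p[0],-p[1],-p[2]]; o=C[:3,3]
    return o+d*(z-o[2])/d[2]
def w2px(n,P,s=None):
    K,E,c=cam(n,s); q=E[:3,:3]@P+E[:3,3]; p=K@[q[0],-q[1],-q[2]]; return p[:2]/p[2]
E
python3 - <<'E'
from h import *
s,_=snap('top','top0.png'); snap('side','side0.png')
print(s)
for n in('top','side','wrist'): print(ctrl.calibration(n))
E
```

```text
{'time': 0.0, 'qpos': array([-1.46998580e+00,  2.87156782e-01,  1.57820399e+00,  1.20458200e-05,
        1.27858425e+00, -1.49967804e-01]), 'dq': array([ 6.60641043e-05, -1.45276339e-04, -1.59041362e-04,  1.49409524e-04,
       -7.54254773e-04, -2.77793078e-04]), 'joint_efforts': array([ 2.27362943e-04, -4.05976331e+01, -2.92627984e+01, -4.24699840e-05,
        5.77885075e-03,  6.87490214e-06]), 'eef_pos': array([ 0.1674934 , -0.65322271,  0.23793846]), 'tcp_rot': array([ 9.92148605e-01,  1.25059036e-01,  3.46700051e-05, -1.17569130e-03]), 'contact_force': array([-0.17987529, -0.0923862 , -0.22835482]), 'wrist_torque': array([-0.03884316, -0.02272728,  0.00703899]), 'finger_force': 0.0, 'opening': 0.9987048176903273}
{'intrinsics': array([[496.075244  ,   0.        , 324.72869476],
       [  0.        , 496.075244  , 202.45409612],
       [  0.        ,   0.        ,   1.        ]]), 'extrinsics': array([[ 0.00997702, -0.99991772,  0.00806281, -0.01762896],
       [ 0.98514348,  0.01121142,  0.17136695, -0.61978755],
       [-0.17144325,  0.00623329,  0.98517428, -0.93873201],
      
[... 318 characters left out ...]
21 ,  0.6702419 ,  0.70756492, -0.19925829],
       [-0.22120073, -0.67210363,  0.70664485, -0.90006627],
       [ 0.        ,  0.        ,  0.        ,  1.        ]])}
{'intrinsics': array([[303.99429194,   0.        , 319.01640187],
       [  0.        , 303.99429194, 197.82705058],
       [  0.        ,   0.        ,   1.        ]]), 'tool_from_camera': array([[ 2.20381758e-04,  9.48430594e-01,  3.16984794e-01,
         8.13460934e-02],
       [ 9.99999976e-01, -2.12377859e-04, -5.98012722e-05,
        -6.88208112e-04],
       [ 1.06031955e-05,  3.16984799e-01, -9.48430618e-01,
        -1.35984987e-01],
       [ 0.00000000e+00,  0.00000000e+00,  0.00000000e+00,
         1.00000000e+00]])}
```

View pics/top0.png

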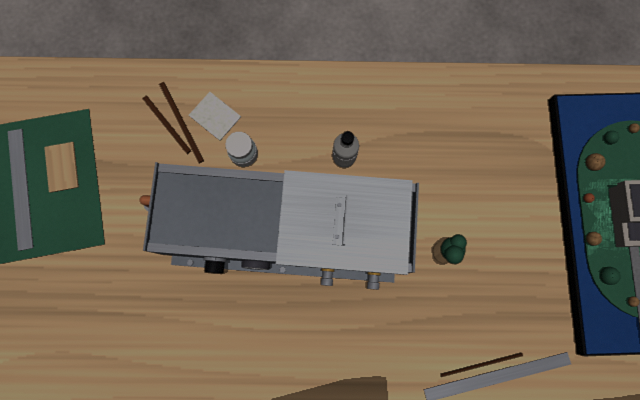

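View pics/side0.png

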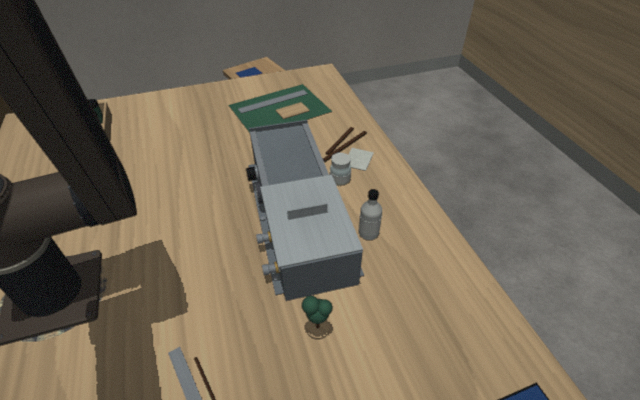

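The top picture shows the cover with corners near (285,171), (417,179), (410,273) and (277,264), and the lip near (342,220). I'll enlarge it.

Run:
```python
from h import *
im=cv2.imread('pics/top0.png')[155:295,135:435]
cv2.imwrite('pics/c0.png',cv2.resize(cv2.convertScaleAbs(im[:,130:],alpha=1.3),None,fx=4.7,fy=4.2,interpolation=cv2.INTER_CUBIC))
for uv in [(285,171),(417,179),(410,273),(277,264)]: print(px2w('top',uv,.112).round(4))
for uv in [(345.5,196),(343.5,244)]: print('lip',px2w('top',uv,.14).round(4))
for uv in [(157,165),(148,252)]: print('end',px2w('top',uv,.118).round(4))
```

```text
[0.6696 0.0655 0.112 ]
[ 0.657  -0.1854  0.112 ]
[ 0.48   -0.1687  0.112 ]
[0.4939 0.076  0.112 ]
lip [ 0.6173 -0.0483  0.14  ]
lip [ 0.5295 -0.045   0.14  ]
end [0.6769 0.3068 0.118 ]
end [0.513  0.3121 0.118 ]
```

View pics/c0.png

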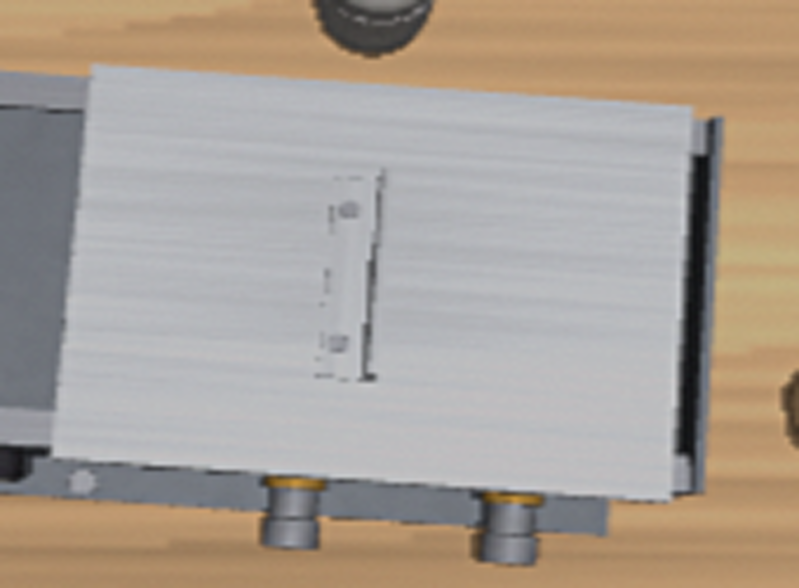

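Run:
```python
from h import *
P=[px2w('top',uv,.112) for uv in [(284.6,170.7),(412.7,180.2),(408,273.8),(276.3,264)]]
M=np.array([[89,122],[89,-122],[-89,-122],[-89,122]])/1000
A=[];b=[]
P2=np.array(P)[:,:2]; c=P2.mean(0); H=M.T@(P2-c); th=np.arctan2(H[0,1]-H[1,0],H[0,0]+H[1,1])
Rr=np.array([[np.cos(th),-np.sin(th)],[np.sin(th),np.cos(th)]])
print(c,th,((P2-c)@Rr*1000).round(1))
f=lambda p:((p[:2]-c)@Rr*1000).round(1)
for uv in [(346.5,195.5),(344.1,245.2)]: print('lip',f(px2w('top',uv,.128)),f(px2w('top',uv,.14)))
for uv in [(157,165),(148,252),(418.6,182.9),(415,272.4)]: print('end',f(px2w('top',uv,.118)))
C=np.linalg.inv(cam('top')[1])[:3,3];print(C)
for uv,z in[((240,140),.075),((347,138),.14),((455,245),.09)]:
  w=px2w('top',uv,z);print(w.round(3),f(w))
```

```text
[ 0.57425632 -0.04965929] -0.06452045226289076 [[  88.2  121.8]
 [  88.4 -122.1]
 [ -88.2 -121.2]
 [ -88.4  121.5]]
lip [46.2  1.9] [43.9  2.4]
lip [-46.    0.1] [-47.1   0.6]
end [ 79.4 362.3]
end [-84.5 357.1]
end [  82.6 -132.4]
end [ -84.9 -132.9]
[ 0.44981628 -0.00482743  1.03116787]
[0.741 0.16  0.075] [152.8 219.6]
[ 0.727 -0.051  0.14 ] [153.    8.7]
[ 0.534 -0.259  0.09 ] [ -26.3 -211.8]
```

```bash
cat >> h.py <<'E'
th=-0.0645; c=np.array([.57426,-.04966]); ex=np.array([np.cos(th),np.sin(th)]); ey=np.array([-np.sin(th),np.cos(th)])
def cw(x,y,z): p=c+ex*x+ey*y; return np.array([p[0],p[1],z])   # cover-start frame -> world
def rel(P,s=None):
    s=s or ctrl.get_state(); r=R.from_quat(s['tcp_rot']); m=r.as_matrix()
    yaw=np.arctan2(m[1,0],m[0,0]); return (r.inv().apply(P-s['eef_pos'])*1000).round(1),round(np.degrees(yaw-th),2)
E
python3 -c "
from h import *
print(rel(cw(0,-29,.17)),rel(cw(0,-29,.126)))"
```

```text
(array([-8.44770e+03,  2.70872e+04,  5.20000e+00]), np.float64(18.06)) (array([-8447.7, 27087.2,    49.2]), np.float64(18.06))
```

```bash
sed -i 's/p=c+ex\*x+ey\*y/p=c+(ex*x+ey*y)\/1000/' h.py
python3 -c "
from h import *
print(rel(cw(0,-29,.17)),rel(cw(0,-29,.126)))"
```

```text
(array([ 534.8, -456.1,   69.2]), np.float64(18.06)) (array([ 534.8, -456. ,  113.2]), np.float64(18.06))
```

Request:
send_rows:
  steps:
    - [0.045,-0.038,0,2,-1]
    - [0.089,-0.076,0,4,-1]
    - [0.134,-0.114,0,6,-1]
    - [0.178,-0.152,0,8,-1]
    - [0.223,-0.19,0,10,-1]
    - [0.267,-0.228,0,12,-1]
    - [0.312,-0.266,0,14,-1]
    - [0.356,-0.304,0,16,-1]
    - [0.4,-0.342,0,18.06,-1]
    - [0.445,-0.38,0,18.06,-1]
    - [0.49,-0.418,0,18.06,-1]
    - [0.535,-0.456,0,18.06,-1]

```text
time: 1.3
eef_pos: [0.5137, -0.1613, 0.2391]
tcp_rot: [0.999, -0.032, -0.0, -0.0]
contact_force: [-0.4, -0.3, -0.5]
opening: -0.004
finger_force: 0.0
```

Request:
send_rows:
  steps:
    - [0,0,0.03,0,-1]
    - [0,0,0.06,0,-1]
    - [0,0,0.06,0,-1]
    - [0,0,0.06,0,-1]

```text
time: 1.7
eef_pos: [0.5127, -0.1632, 0.1789]
tcp_rot: [0.999, -0.032, -0.001, -0.0]
contact_force: [-0.2, -0.1, 0.7]
opening: 0.001
finger_force: 0.0
```

```bash
python3 -c "
from h import *
s,_=snap('wrist','w1.png')
print(s['eef_pos'],s['time'],s['contact_force'],rel(cw(0,-29,.126),s))
for P in [cw(45,-2,.140),cw(-45,-2,.140),cw(45,-2,.112),cw(-45,-2,.112)]: print(w2px('wrist',P,s))"
```

```text
[ 0.51265863 -0.1631909   0.17891622] 1.7 [-0.21385829 -0.06669755  0.67119505] (array([ 54.2, -88.2,  52.9]), np.float64(-0.0))
[101.321494    59.99610401]
[134.36818513 218.32859619]
[132.31976003  65.06824419]
[157.16440234 203.20630919]
```

View pics/w1.png

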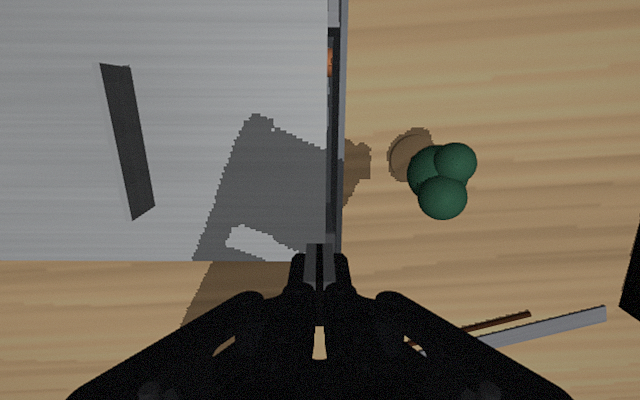

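The wrist view shows the lip from (100,63) to (134,220), which matches the prediction to within 3 px. I'll go on to the lip.

Request:
send_rows:
  steps:
    - [0.027,-0.044,0,0,-1]
    - [0.054,-0.088,0,0,-1]
    - [0.054,-0.088,0,0,-1]
    - [0.054,-0.088,0.025,0,-1]
    - [0.054,-0.088,0.05,0,-1]
    - [0.054,-0.088,0.052,0,-1]
    - [0.054,-0.088,0.052,0,-1]

```text
time: 2.45
eef_pos: [0.5728, -0.0798, 0.1283]
tcp_rot: [0.999, -0.033, 0.0, 0.0]
contact_force: [0.8, 0.1, -0.4]
opening: -0.001
finger_force: 0.0
```

```bash
python3 -c "
from h import *
s=ctrl.get_state()
print(s['eef_pos'],s['time'],s['contact_force'],rel(cw(0,-29,.126),s),rel(cw(0,239-16.5,.126),s))"
```

```text
[ 0.57283566 -0.07980798  0.12828473] 2.45 [ 0.84724515  0.14569754 -0.43133797] (array([-0.5, -1.2,  2.3]), np.float64(-0.05)) (array([  -0.8, -252.7,    2.2]), np.float64(-0.05))
```

Request:
send_rows:
  steps:
    - [0,-0.005,0.001,0,-1]
    - [0,-0.01,0.001,0,-1]
    - [0,-0.015,0.001,0,-1]
    - [0,-0.022,0.001,0,-1]
    - [0,-0.034,0.001,0,-1]
    - [0,-0.046,0.001,0,-1]
    - [0,-0.058,0.001,0,-1]
    - [0,-0.07,0.001,0,-1]
    - [0,-0.082,0.001,0,-1]
    - [0,-0.094,0.001,0,-1]
    - [0,-0.106,0.001,0,-1]
    - [0,-0.118,0.001,0,-1]

```text
time: 3.65
eef_pos: [0.5811, 0.0388, 0.1278]
tcp_rot: [0.999, -0.032, 0.001, 0.001]
contact_force: [0.4, -5.9, 4.8]
opening: -0.0
finger_force: 2.9
```

Request:
send_rows:
  steps:
    - [0,-0.012,0,0,-1]
    - [0,-0.024,0,0,-1]
    - [0,-0.036,0,0,-1]
    - [0,-0.048,0,0,-1]
    - [0,-0.06,0,0,-1]
    - [0,-0.072,0,0,-1]
    - [0,-0.084,0,0,-1]
    - [0,-0.094,0,0,-1]
    - [0,-0.102,0,0,-1]
    - [0,-0.108,0,0,-1]
    - [0,-0.112,0,0,-1]
    - [0,-0.112,0,0,-1]

```text
time: 4.85
eef_pos: [0.5879, 0.1512, 0.1274]
tcp_rot: [0.999, -0.032, 0.001, 0.0]
contact_force: [0.8, -3.2, 1.6]
opening: -0.0
finger_force: 1.6
```

```bash
python3 -c "
from h import *
s=ctrl.get_state()
print(s['eef_pos'],s['time'],s['contact_force'],rel(cw(0,239-16.5,.126),s))"
```

```text
[0.58786433 0.15118235 0.12736847] 4.85 [ 0.75652051 -3.15613871  1.59236064] (array([ -0.6, -21.2,   1.4]), np.float64(0.06))
```

Now creep to the stop.

Request:
send_rows:
  steps:
    - [0,-0.004,0,0,-1]
    - [0,-0.008,0,0,-1]
    - [0,-0.012,0,0,-1]
    - [0,-0.014,0,0,-1]
    - [0,-0.016,0,0,-1]
    - [0,-0.018,0,0,-1]

```text
time: 5.45
eef_pos: [0.5888, 0.168, 0.1271]
tcp_rot: [0.999, -0.032, 0.0, 0.001]
contact_force: [0.2, -6.4, 4.8]
opening: -0.001
finger_force: 3.1
```

Request:
send_rows:
  steps:
    - [0,-0.0015,0,0,-1]
    - [0,-0.003,0,0,-1]

```text
time: 5.65
eef_pos: [0.589, 0.171, 0.1271]
tcp_rot: [0.999, -0.032, 0.0, 0.001]
contact_force: [-0.9, -6.4, 5.1]
opening: 0.001
finger_force: 3.1
```

Request:
send_rows:
  steps:
    - [0,-0.0015,0,0,-1]
    - [0,-0.003,0,0,-1]

```text
time: 5.85
eef_pos: [0.5892, 0.174, 0.1271]
tcp_rot: [0.999, -0.032, 0.0, 0.001]
contact_force: [-0.5, -6.8, 5.0]
opening: 0.003
finger_force: 3.1
```

Request:
send_rows:
  steps:
    - [0,-0.0015,0,0,-1]
    - [0,-0.003,0,0,-1]
    - [0,-0.003,0,0,-1]

```text
time: 6.15
eef_pos: [0.5892, 0.1748, 0.1272]
tcp_rot: [0.999, -0.031, -0.0, 0.003]
contact_force: [-1.3, -11.2, 5.8]
opening: -0.001
finger_force: 6.3
```

Request:
send_rows:
  steps:
    - [0,-0.0015,0,0,-1]
    - [0,-0.003,0,0,-1]
    - [0,-0.003,0,0,-1]

```text
time: 6.45
eef_pos: [0.5888, 0.1752, 0.1272]
tcp_rot: [0.999, -0.031, -0.002, 0.006]
contact_force: [-3.5, -19.5, 7.9]
opening: 0.0
finger_force: 10.2
```

Request:
send_rows:
  steps:
    - [0,-0.0015,0,0,-1]
    - [0,-0.002,0,0,-1]
    - [0,-0.002,0,0,-1]

```text
time: 6.75
eef_pos: [0.5887, 0.1753, 0.1273]
tcp_rot: [0.999, -0.031, -0.002, 0.008]
contact_force: [-6.4, -24.5, 10.3]
opening: 0.003
finger_force: 12.8
```

It has stopped against the end. I'll back off and look.

Request:
send_rows:
  steps:
    - [0,0.01,0,0,-1]
    - [0,0.03,0,0,-1]
    - [0,0.05,-0.03,0,-1]
    - [0,0.08,-0.06,0,-1]
    - [0,0.12,-0.09,0,-1]
    - [-0.03,0.16,-0.1,0,-1]
    - [-0.06,0.2,-0.1,0,-1]
    - [-0.06,0.23,-0.1,0,-1]
    - [-0.06,0.23,-0.1,0,-1]

```text
time: 7.65
eef_pos: [0.5136, -0.0446, 0.2256]
tcp_rot: [0.999, -0.034, -0.0, -0.001]
contact_force: [-0.1, 1.0, 1.0]
opening: -0.001
finger_force: 0.0
```

```bash
python3 -c "
from h import *
s,im=snap('wrist','w2.png')
print(s['eef_pos'],s['time'],s['contact_force'],s['qpos'])
_,t=snap('top','t2.png')
a=t[155:295,145:425][:,:,::-1]
a=cv2.convertScaleAbs(cv2.resize(a,None,fx=2.85,fy=2.85,interpolation=cv2.INTER_CUBIC)[:,:800],alpha=1.5)
cv2.imwrite('pics/t2c.png',a)"
```

```text
[ 0.51364441 -0.04455195  0.22562988] 7.65 [-0.13106482  0.96413913  1.04177155] [-2.84166555e-01 -5.63877776e-02  1.97719596e+00  1.49443520e-03
  1.22170719e+00  1.35456323e+00]
```

View pics/w2.png

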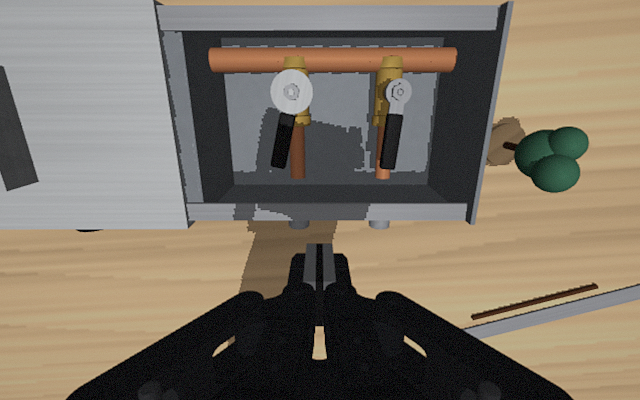

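View pics/t2c.png

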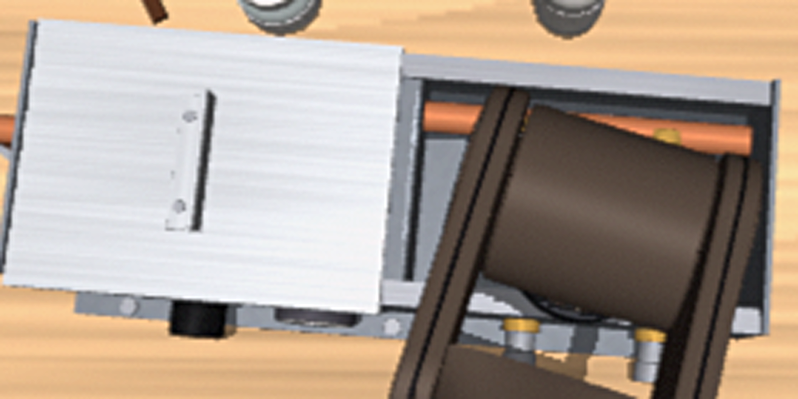

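The wrist view shows the cover clear of the chamber and seated at the left stop. The tagged valve is the left one, with its pivot near (291,91) and lever end near (279,167). The plain pivot is near (399,91).

```bash
cat > g.py <<'E'
from h import *
s={'eef_pos':np.array([.51364,-.04455,.22563]),'tcp_rot':np.array([.9994,-.034,0,-.001])}
E
python3 -c "
from h import *
s=ctrl.get_state(); print(s['eef_pos'],s['tcp_rot'])
f=lambda p:np.array([(p[:2]-c)@ex,(p[:2]-c)@ey])*1000
b=None
for n,uv,z in [('tag',(291,91),.09),('plain',(399,91),.09),('tagend',(279,167),.086),('plainend',(390,168),.086),('mouth L',(188,203),.108),('mouth R',(468,203),.108)]:
  p=px2w('wrist',uv,z,s); print(n,p.round(4),(f(p)-[0,115]).round(1))
print('box tcp',f(np.array([.5887,.1753]))-[0,115])
"
```

```text
[ 0.5144964  -0.042518    0.22571591] [ 9.99460223e-01 -3.28314121e-02 -3.23290558e-04 -1.12127186e-03]
tag [ 0.6011 -0.0236  0.09  ] [ 25.1 -87.3]
plain [ 0.5952 -0.1145  0.09  ] [  25.1 -178.3]
tagend [ 0.5359 -0.0059  0.086 ] [-41.1 -73.8]
plainend [ 0.5283 -0.1083  0.086 ] [ -42.1 -176.5]
mouth L [0.5135 0.0747 0.108 ] [-68.6   5.2]
mouth R [ 0.4975 -0.1725  0.108 ] [ -68.7 -242.6]
box tcp [-8.98878698e-02  1.10422952e+02]
```

```bash
cat > wp.py <<'E'
from h import *
def W(t,clr,z=.080,r=45):
    u=np.array([-np.cos(t),np.sin(t)]); tt=np.array([np.sin(t),np.cos(t)])
    p=np.array([25,26])+r*u-(7+11*np.sin(t)+14.5*np.cos(t)+clr)*tt
    return cw(p[0],p[1],z)
E
python3 -c "
from wp import *
s=ctrl.get_state()
print(s['eef_pos'],rel(W(.2,8,.13),s),rel(W(.2,8),s))"
```

```text
[ 0.5144964  -0.042518    0.22571591] (array([34.8, -0.7, 95.7]), np.float64(-0.07)) (array([ 34.9,  -0.6, 145.7]), np.float64(-0.07))
```

Request:
send_rows:
  steps:
    - [0.035,-0.001,0.03,0,-1]
    - [0.035,-0.001,0.06,0,-1]
    - [0.035,-0.001,0.09,0,-1]
    - [0.035,-0.001,0.11,0,-1]
    - [0.035,-0.001,0.125,0,-1]
    - [0.035,-0.001,0.135,0,-1]
    - [0.035,-0.001,0.145,0,-1]
    - [0.035,-0.001,0.145,0,-1]
    - [0.035,-0.001,0.145,0,-1]

```text
time: 8.65
eef_pos: [0.5503, -0.0445, 0.0819]
tcp_rot: [0.999, -0.032, 0.001, 0.0]
contact_force: [0.2, -0.2, 0.8]
opening: -0.0
finger_force: 0.0
```

```bash
python3 -c "
from wp import *
s=ctrl.get_state()
print(s['eef_pos'],s['contact_force'],rel(W(.2,8),s)[0])
for t in np.linspace(.2,1.57,13): print(t.round(2),rel(W(t,0),s)[0])"
```

```text
[ 0.55033664 -0.04446499  0.08194258] [ 0.24899871 -0.18061579  0.81773404] [-1.1 -0.5  1.9]
0.2 [ 0.5 -8.4  1.9]
0.31 [ -1.1 -13.3   1.9]
0.43 [ -2.  -18.5   1.9]
0.54 [ -2.3 -24.1   1.9]
0.66 [ -1.8 -29.9   1.9]
0.77 [ -0.5 -35.7   1.9]
0.88 [  1.6 -41.5   1.9]
1.0 [  4.6 -47.2   1.9]
1.11 [  8.5 -52.5   1.9]
1.23 [ 13.1 -57.2   2. ]
1.34 [ 18.5 -61.4   2. ]
1.46 [ 24.6 -64.8   2. ]
1.57 [ 31.2 -67.3   2. ]
```

Request:
send_rows:
  steps:
    - [0,-0.004,0.001,0,-1]
    - [0,-0.0085,0.001,0,-1]
    - [-0.001,-0.013,0.001,0,-1]
    - [-0.002,-0.0185,0.001,0,-1]
    - [-0.002,-0.024,0.001,0,-1]
    - [-0.002,-0.03,0.001,0,-1]
    - [-0.0005,-0.036,0.001,0,-1]
    - [0.0015,-0.0415,0.001,0,-1]
    - [0.0045,-0.047,0.001,0,-1]
    - [0.0085,-0.0525,0.001,0,-1]
    - [0.013,-0.057,0.001,0,-1]
    - [0.013,-0.057,0.001,0,-1]

```text
time: 9.85
eef_pos: [0.5656, 0.0108, 0.0801]
tcp_rot: [0.999, -0.032, -0.002, 0.001]
contact_force: [-2.7, -3.5, 0.6]
opening: -0.001
finger_force: 1.7
```

```bash
python3 -c "
from wp import *
s=ctrl.get_state()
print(s['eef_pos'],s['contact_force'])
for t,k in [(1.23,0),(1.34,0),(1.46,0),(1.57,0),(1.57,-5)]: print(t,k,rel(W(t,k),s)[0])"
```

```text
[0.56556156 0.01084714 0.08009226] [-2.67964312 -3.50133756  0.56786945]
1.23 0 [ 1.6 -1.2  0.1]
1.34 0 [ 6.8 -5.2  0.1]
1.46 0 [13.2 -8.7  0. ]
1.57 0 [ 19.5 -11.1   0. ]
1.57 -5 [ 24.5 -11.1  -0. ]
```

Request:
send_rows:
  steps:
    - [0.0027,-0.002,0,0,-1]
    - [0.0055,-0.004,0,0,-1]
    - [0.0085,-0.006,0,0,-1]
    - [0.0115,-0.0075,0,0,-1]
    - [0.0148,-0.009,0,0,-1]
    - [0.018,-0.01,0,0,-1]
    - [0.02,-0.01,0,0,-1]
    - [0.02,-0.01,0,0,-1]

```text
time: 10.65
eef_pos: [0.5845, 0.0199, 0.0792]
tcp_rot: [0.999, -0.032, -0.004, 0.001]
contact_force: [-4.7, -3.9, -0.8]
opening: 0.006
finger_force: 2.3
```

Request:
send_rows:
  steps:
    - [0.001,0,0,0,-1]
    - [0.002,0,0,0,-1]
    - [0.002,0,0,0,-1]

```text
time: 10.95
eef_pos: [0.5854, 0.02, 0.0793]
tcp_rot: [0.999, -0.032, -0.005, 0.001]
contact_force: [-8.0, -3.2, 2.6]
opening: -0.004
finger_force: 4.0
```

Request:
send_rows:
  steps:
    - [0.001,0,0,0,-1]
    - [0.002,0,0,0,-1]
    - [0.002,0,0,0,-1]

```text
time: 11.25
eef_pos: [0.5855, 0.02, 0.0792]
tcp_rot: [0.999, -0.032, -0.008, 0.001]
contact_force: [-14.6, -2.3, 7.8]
opening: 0.002
finger_force: 6.9
```

Request:
send_rows:
  steps:
    - [0.001,0,0,0,-1]
    - [0.002,0,0,0,-1]
    - [0.002,0,0,0,-1]

```text
time: 11.55
eef_pos: [0.5856, 0.0201, 0.0792]
tcp_rot: [0.999, -0.031, -0.011, 0.001]
contact_force: [-19.5, -3.5, 11.9]
opening: 0.001
finger_force: 9.8
```

Request:
send_rows:
  steps:
    - [-0.005,0,0,0,-1]
    - [-0.012,0.003,0,0,-1]
    - [-0.025,0.006,0,0,-1]
    - [-0.025,0.006,-0.02,0,-1]
    - [-0.025,0.006,-0.05,0,-1]
    - [-0.025,0.006,-0.09,0,-1]
    - [-0.04,0.006,-0.13,0,-1]
    - [-0.06,0.006,-0.15,0,-1]
    - [-0.06,0.006,-0.15,0,-1]
    - [-0.06,0.006,-0.15,0,-1]

```text
time: 12.55
eef_pos: [0.5329, 0.0179, 0.2306]
tcp_rot: [0.999, -0.032, 0.001, 0.0]
contact_force: [-0.3, 0.6, 0.4]
opening: -0.001
finger_force: 0.0
```

```bash
python3 -c "
from h import *
s,im=snap('wrist','w3.png')
print(s['eef_pos'],s['time'],s['contact_force'])
snap('side','s3.png')"
```

```text
[0.53294359 0.01790529 0.23062275] 12.55 [-0.29792072  0.58521019  0.38014398]
```

View pics/w3.png

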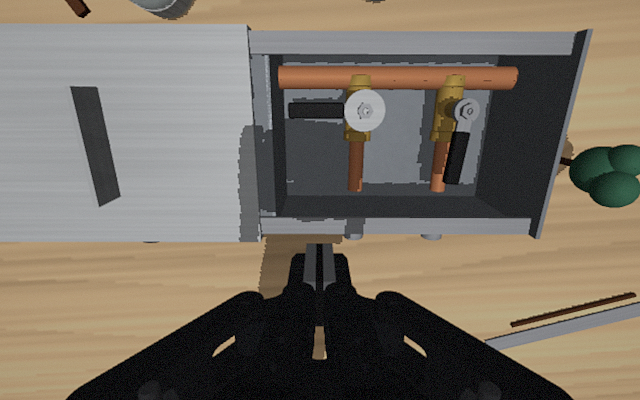

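View pics/s3.png

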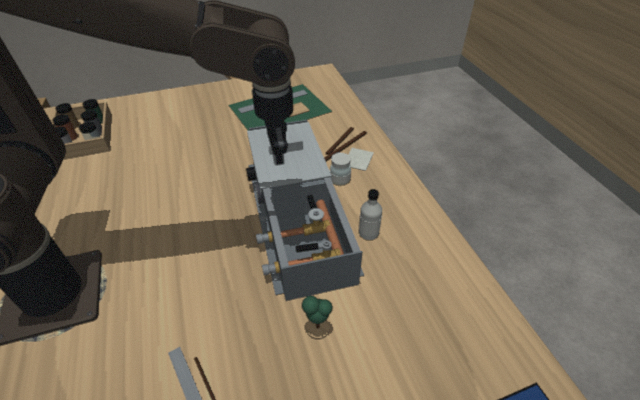

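The tagged lever, running from its pivot at (365,110) to its end at (289,111), lies square across its pipe and parallel to the box. The plain lever is unchanged, the cover is at its stop, and the bottle, jar and tree are still standing. I'll hand it in.

```bash
python3 -c "
from plant import ctrl
print(ctrl.sign_off())"
```

```text
the job is handed in; nothing more can be done
None
```

The cover is slid open to its end stop and the tagged valve's lever is shut square across its pipe; the plain lever, jar, glue bottle and tree looked undisturbed in the last pictures, and I handed the job in at about 12.7 s.

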